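# Hook the tub out from under the shelf and seal its lid

### The job

Take the pull hook from the chopping board, drop it behind the pull loop of the blue-lidded tub and slide the tub out along the worktop until its whole lid is well clear (a few centimetres) in front of the wire shelf; do not lift or tip the tub or reach for it by hand while it is under the shelf. Then press all four corners of the lid fully down so that it is sealed, and see that the hook ends lying on the board again. Leave the spice jars, the tomato and the mug where they are.

Things in the scene. Friction and masses are not known exactly. Their poses are not given: they have to be found in the camera images.
- riser: low see-through wire shelf of dark steel, fixed at the back, a thin post at each of its four corners, 260 mm wide (y), 125 mm deep (x), top 133 mm high, underside of the top 127 mm high, two spice jars on its rear half. Origin: on the worktop under the middle of its FRONT edge; its x axis points in under the shelf (away from the robot), y to the left along the front edge, z up.
- tub: white airtight tub with blue lid, loose under the wire shelf, 0.45 kg; body 90 x 150 x 60 mm (x, y, z), lid 96 x 158 mm, top 70 mm high when sealed. Origin: centre of underside; x points to its back, in under the shelf. The lid's four corner pieces stand 4 to 8 mm proud over an orange gasket; each goes straight down by itself under 6 to 7 N and stays; the middle panel, 4 mm lower, is fixed.
- pull_loop (a point): middle of the tub's pull loop: a level 8 mm thick steel bar along the tub's y, at x = -80 mm and 40 mm above the worktop in the tub's frame, from y = -37 to +37 mm, joined to the front wall (x = -45 mm) by a like arm at each end; free gap between bar and wall 31 mm
- hook: pull hook lying loose on the chopping board, 0.12 kg. Origin: middle of the underside of its wooden handle; x points along the rod to the hook, z up. Handle x = -70 to +55, 24 wide, z = 0 to 20 mm; then an 8 mm steel rod at z = 12 mm, bent at x = 130 mm straight DOWN to z = -16 mm. The handle lies flat on the board (22 mm high), the hook hangs down past the board's far edge.
- hook_tip (a point): lowest point of the pull hook's downward end
- board: wooden chopping board fixed on the worktop, 200 (x) x 300 (y) x 22 mm; origin: centre of its underside, z up. A tomato stands on its left part.
- tomato: red tomato 65 mm across, loose on the chopping board; a bystander. Origin: its underside.
- mug: dark mug 80 mm wide with handle, 91 mm high, loose on the worktop to the right; a bystander. Origin: underside.
- spice_2: spice jar 44 mm thick, 105 mm high, loose on top of the wire shelf; a bystander. Origin: underside.
- spice_3: spice jar 44 mm thick, 105 mm high, loose on top of the wire shelf; a bystander. Origin: underside.
- lid_front_left (a joint): height in m of the lid's front left corner piece (-x +y in the tub's frame) above its sealed place: 0 is sealed, 0.009 the top stop
- press_front_left (a point): small white dot on top of the lid's front left corner piece, 12 mm in from both lid edges (rim 24 mm wide): the place to press; it goes down with the piece, to 70 mm above the worktop when sealed
- lid_front_right (a joint): height in m of the lid's front right corner piece (-x -y in the tub's frame) above its sealed place: 0 is sealed, 0.009 the top stop
- press_front_right (a point): small white dot on top of the lid's front right corner piece, 12 mm in from both lid edges (rim 24 mm wide): the place to press; it goes down with the piece, to 70 mm above the worktop when sealed
- lid_back_left (a joint): height in m of the lid's back left corner piece (+x +y in the tub's frame) above its sealed place: 0 is sealed, 0.009 the top stop
- press_back_left (a point): small white dot on top of the lid's back left corner piece, 12 mm in from both lid edges (rim 24 mm wide): the place to press; it goes down with the piece, to 70 mm above the worktop when sealed
- lid_back_right (a joint): height in m of the lid's back right corner piece (+x -y in the tub's frame) above its sealed place: 0 is sealed, 0.009 the top stop
- press_back_right (a point): small white dot on top of the lid's back right corner piece, 12 mm in from both lid edges (rim 24 mm wide): the place to press; it goes down with the piece, to 70 mm above the worktop when sealed

How it is judged:
On the way, in this order (a step that is already met when the one before it is completed fails the run):
1. the pull hook's tip is behind the tub's pull loop, below the bar (x of hook_tip in the frame of tub between -0.08 and -0.04 m and y of hook_tip in the frame of tub between -0.037 and 0.037 m and z of hook_tip in the frame of tub below 0.036 m), for 0.1 s.
2. the tub has been drawn out in front of the shelf, with the hook still in its loop (all of step 1 and x of each of press_back_left, press_back_right in the frame of riser below -0.027 m), for 0.1 s.
3. all four lid corners are pressed down (value of joint each of lid_front_left, lid_front_right, lid_back_left, lid_back_right below 0.0015 m), for 0.2 s.
At the end, for the whole second after the job is handed in: all four lid corners within 1.5 mm of sealed; tub at rest, flat on the worktop, both back press dots at least 27 mm in front of the shelf's front edge (lid's edge 15 mm clear); pull hook at rest on the chopping board, handle over the board and tilted less than 0.35 rad (all of step 3 and x of each of press_back_left, press_back_right in the frame of riser below -0.027 m and height (world z) of tub below 0.01 m and angle between tub's own z axis and vertical below 0.1 rad and linear speed of each of tub, hook below 0.02 m/s and x of hook in the frame of board between -0.11 and 0.11 m and y of hook in the frame of board between -0.16 and 0.16 m and z of hook in the frame of board between 0.01 and 0.05 m and angle between hook's own z axis and vertical below 0.35 rad); the robot touches nothing.
It fails at once if the hand or arm touches the tub while its lid is not yet clear of the shelf (contact force between any of the fingers, the arm and tub above 1 N and not (x of each of press_back_left, press_back_right in the frame of riser below -0.027 m)).
It fails at once if the tub is lifted or tipped (height (world z) of tub above 0.03 m or angle between tub's own z axis and vertical above 0.3 rad).
It fails at once if a spice jar, the tomato or the mug is moved more than 40 mm (distance of any of spice_2, spice_3, tomato, mug from where it was at the start of the episode above 0.04 m).
It also fails if it takes over 58 s, if anything falls off the work surface, if the arm or the gripper's body presses on something with over 40 N, if the wrist force passes 120 N, or if a joint passes its speed limit or range.

### The arm

A 6-joint arm with a two-finger parallel gripper is mounted at the origin on a cart in front of the work surface, level with it; the furniture and walls round the work are solid. World frame = base frame: x ahead of the robot, y to its left, z up, the work surface at z = 0. Lengths are in m, angles in rad, forces in N, time in s.
With the tool pointing down it reaches from about 0.375 to 0.975 m from the base axis. Payload 3.8 kg.
Tool frame: the origin (TCP) lies at the very end of the fingers, on their centre line; the grasp point (between the pads) lies bot.hold_point_z behind it (bot.hold_point_z is the distance from the TCP to the grasp point, in m); z points along the fingers, y is the line along which they close (so a half turn about z gives the same grasp; the last joint's range is limited). The gripper opens to 85 mm and grips with 20 to 120 N. Pads are 22 mm wide; open, the fingers measure 114 mm over their backs; the gripper's body (76 mm by 85 mm) begins 54 mm behind the grasp point. The pads swing forward as they close: fully open they stand 13 mm farther back than shut.
Start: joints at [-1.347, 0.264, 1.604, -0, 1.274, -0.037], TCP at [0.174, -0.652, 0.231] pointing down, gripper open.
Joint ranges: [-2.63, 2.63], [-0.94, 2.18], [0.31, 2.57], [-1.31, 4.45], [0, 2.66], [-2.55, 2.55]. Speed limits (rad/s): [2.57, 2.57, 3.14, 3.14, 3.14, 3.14].

### API

Orientations are given as a rotation vector (axis times angle).
In Python, from workcell import bot, eyes, sensors, finish_job gives the robot as it stands (bot), with the cameras (eyes), the job as plain functions and the readings (sensors).
- The arm moves only by the shell command python3 jog.py FILE [OPENING] [FORCE], which reads ROWS from the file FILE. ROWS is a JSON object whose key "offsets" holds a list of rows, 1 to 5 of them, each of 4 numbers: dx, dy, dz in shares of the most that a row can go, 1 being 62.5 mm, then a turn about the tool's z in shares of 120 degrees (1.0 is 120 degrees); each row shifts and turns the commanded pose from where the row before left it, along the tool's axes as they then stand; what a row does not reach is not made up. A row lasts 1/8 s, in which the tool goes at most 0.0625 m and 0.188 rad, less where a joint would pass 70% of its speed; a pose out of reach is approached as far as the arm can. OPENING is the opening from 0.0 (shut) to 1.0 (fully open), set as the command begins (- or left out keeps the last). The fingers move at their own pace and stop on an object; FORCE is the grip in N (left out, the last holds). Time passes only in rows, so rows that do not move let the fingers close. It prints the time, the measured TCP pose, the force, the opening and the grip force at its end. Input that does not fit is refused with a message, and nothing moves.
- sensors.read_state(): the state, without advancing time (a new reading comes with each control period).
- eyes.read_camera(name): name is "side" or "top"; returns the picture (480x640x3 uint8, red, green, blue); there is no depth.
- eyes.camera_info(name): a dict with "intrinsics" (3x3 intrinsics, pixels), "extrinsics" (4x4, takes a point from camera to world coordinates). Camera axes: x right, y down, z forward; pixel columns grow to the right and rows downward; lengths in m; the calibration is good to about 2 mm. A picture is of the moment at which its call begins. camera_info takes no time and is no camera call.
- finish_job(): hands the job in; it is judged then, once.
The state is a dict: "time": time; "q": joint angles; "joint_vel": joint speeds; "joint_torque": joint torques, N m; "tool_pos": TCP position; "tcp_rot": TCP orientation; "wrist_force": force on the tool from outside, world axes, zero at the start; "torque": the same for the moment, N m; "width": opening from 0.0 (shut) to 1.0 (fully open); "grip_force": force on a finger pad.
Only numpy, scipy, OpenCV 4.12 (cv2) and the standard library are available. Lean on these libraries where they do the work, as an engineer would, in place of code of your own. Each camera call takes 0.05 s, during which the arm holds its last target. There are 200 camera calls.

## Working session

There is one attempt and no reset: what is moved stays moved. The work goes in short steps, Python scripts to look and compute and a shell command to move; the robot and the scene stay as the last step left them, time stands still between calls to the robot, and variables do not carry over. Pictures are saved under pics/ and viewed, at most 10 in all, crops included, and the job is handed in when it is done.

```bash
mkdir -p pics; ls; python3 - <<'E'
from workcell import bot, eyes, sensors, finish_job
import cv2
for n in("side","top"):
    cv2.imwrite(f"pics/{n}0.png",eyes.read_camera(n)[:,:,::-1]); i=eyes.camera_info(n); print(n,i)
print(bot.hold_point_z,sensors.read_state())
E
```

```text
jog.py
pics
workcell.py
side {'intrinsics': array([[551.87459869,   0.        , 313.38982478],
       [  0.        , 551.87459869, 240.42109974],
       [  0.        ,   0.        ,   1.        ]]), 'extrinsics': array([[-0.58645724, -0.47281961,  0.65765456, -0.36910854],
       [-0.80997316,  0.34571992, -0.47373117,  0.78536316],
       [-0.00337489, -0.81050562, -0.58572114,  0.97492425],
       [ 0.        ,  0.        ,  0.        ,  1.        ]])}
top {'intrinsics': array([[518.31285869,   0.        , 319.53880813],
       [  0.        , 518.31285869, 241.99294737],
       [  0.        ,   0.        ,   1.        ]]), 'extrinsics': array([[ 0.04264239, -0.97894373,  0.19962666,  0.25641017],
       [-0.99908894, -0.04144109,  0.01019425,  0.07224154],
       [-0.00170685, -0.1998795 , -0.979819  ,  1.62463023],
       [ 0.        ,  0.        ,  0.        ,  1.        ]])}
0.0187 {'time': 0.1, 'q': array([-1.34689820e+00,  2.64681521e-01,  1.60524092e+00, -1.67228768e-05,
        1.27370977e+00, -3.68825568e-02]), 'joint_vel': array([ 0.00067521, -0.00218413, -0.00063712,  0.00164852,  0.00087456,
        0.00188421]), 'joint_torque': array([-8.47191245e-05, -5.16707718e+01, -3.68589950e+01, -4.58781813e-06,
        6.28659895e-03, -9.02941593e-06]), 'tool_pos': array([ 0.17389518, -0.65152824,  0.23008215]), 'tcp_rot': array([-3.11291140e+00, -4.08217396e-01,  3.23928729e-04]), 'wrist_force': array([ 0.06955298, -0.16952607,  0.29796961]), 'torque': array([-0.02213223,  0.00989858, -0.04315576]), 'grip_force': 0.0, 'width': 1.0005574759519722}
```

View pics/side0.png

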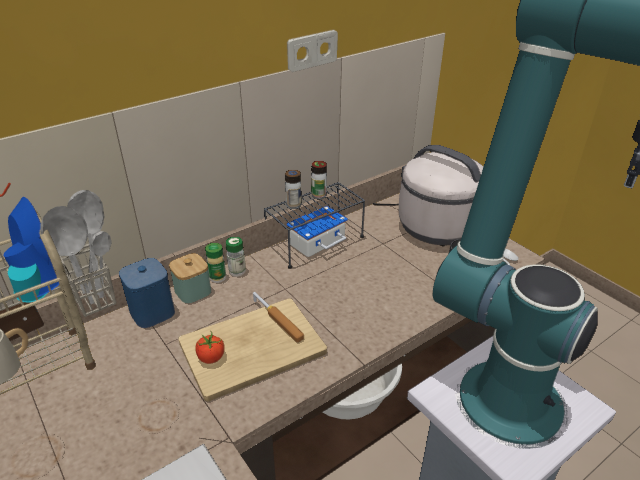

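View pics/top0.png

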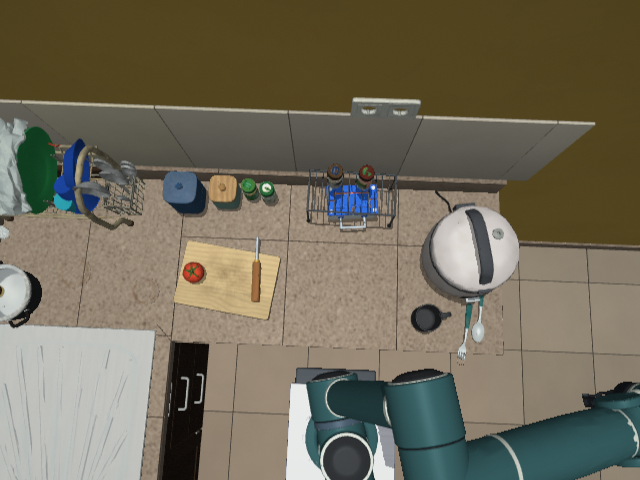

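Side: hook handle about (285,322), rod tip about (256,295), tub under the shelf at about (318,235). Top: handle about (256,281), rod end about (258,238), loop bar about (353,229), shelf front edge on row ~225. Next I'll enlarge these areas.

```bash
python3 - <<'E'
import cv2,numpy as np
t=cv2.imread("pics/top0.png");s=cv2.imread("pics/side0.png")
z=lambda a,x,y,w,h,k:cv2.resize(a[y:y+h,x:x+w],None,fx=k,fy=k,interpolation=cv2.INTER_CUBIC)
a=np.hstack([z(t,302,160,100,75,4),z(t,230,230,100,75,4)])
b=np.hstack([z(s,262,185,106,84,4)[:336,:400],z(s,240,285,100,84,4)])
cv2.imwrite("pics/crop0.png",np.vstack([a,b])[:600])
E
```

```text
(no output)
```

View pics/crop0.png

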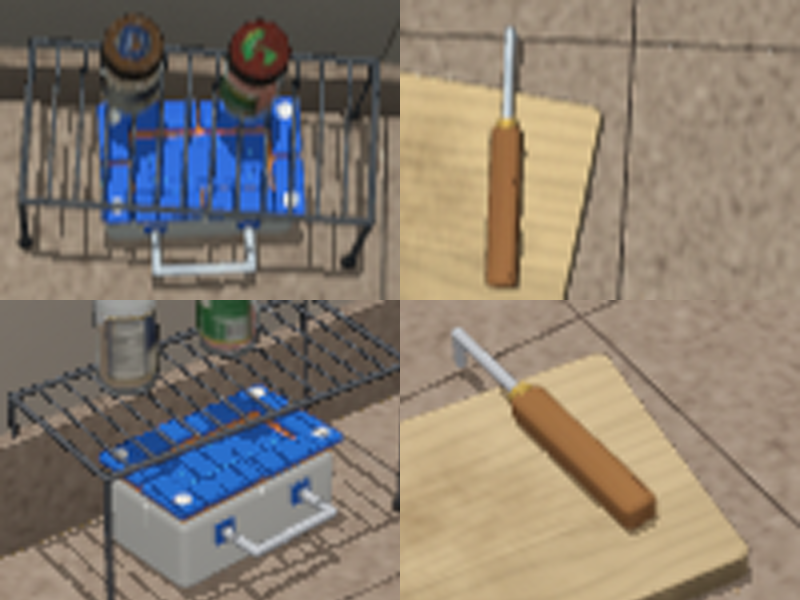

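The crops show the loop bar from (340.5,227) to (364,226.3) in top and from (326.5,248) to (345.3,237.5) in side. The rod bend is at top (257,236.5) and side (254.5,292.5). Now triangulate.

```bash
cat > h.py <<'E'
from workcell import bot, eyes, sensors, finish_job
import numpy as np, cv2
C={n:eyes.camera_info(n) for n in("side","top")}
def ray(n,p):
    K,E=C[n]["intrinsics"],C[n]["extrinsics"]
    d=E[:3,:3]@np.linalg.solve(K,[p[0],p[1],1]); return E[:3,3],d/np.linalg.norm(d)
def plane(n,p,z):
    o,d=ray(n,p); return o+d*(z-o[2])/d[2]
def tri(pt,ps):
    A=np.zeros((3,3));b=np.zeros(3)
    for n,p in(("top",pt),("side",ps)):
        o,d=ray(n,p);M=np.eye(3)-np.outer(d,d);A+=M;b+=M@o
    return np.linalg.solve(A,b)
def proj(n,P):
    K,E=C[n]["intrinsics"],C[n]["extrinsics"]; c=K@(E[:3,:3].T@(np.asarray(P)-E[:3,3])); return c[:2]/c[2]
def tool(P):
    "world vector -> tool axes"
    from scipy.spatial.transform import Rotation as R
    return R.from_rotvec(sensors.read_state()["tcp_rot"]).inv().apply(P)
E
python3 - <<'E'
from h import *
np.set_printoptions(precision=4,suppress=True)
print("barL",tri((340.4,227),(326.6,247.8)),plane("top",(340.4,227),.044),plane("side",(326.6,247.8),.04))
print("barR",tri((364.1,226.3),(345.4,237.6)),plane("top",(364.1,226.3),.044))
print("FRdot",tri((374.3,209.3),(342.4,218)),"BR",tri((372.6,187),(326.1,208)))
print("FL",tri((331,211.5),(307.4,234.4)))
print("bend",tri((257,236.5),(254.6,292.6)))
print("shelf fL",tri((308,210.4),(288.5,229)),plane("top",(308,210.4),.133),plane("top",(395.3,215.2),.133),plane("top",(308.3,220.5),0))
print("foot FL", plane("side",(289.5,265.5),0),plane("top",(308,220.8),0),plane("top",(388.5,225.5),0))
t=cv2.imread("pics/top0.png");s=cv2.imread("pics/side0.png")
c={}
for n,im,(x0,y0,x1,y1) in(("top",t,(240,250,272,310)),("side",s,(262,300,310,345))):
    hsv=cv2.cvtColor(im,cv2.COLOR_BGR2HSV); m=cv2.inRange(hsv,(4,120,60),(14,255,230))
    mm=np.zeros_like(m);mm[y0:y1,x0:x1]=m[y0:y1,x0:x1]
    k=max(cv2.findContours(mm,0,2)[0],key=cv2.contourArea);r=cv2.minAreaRect(k);c[n]=r;print(n,cv2.contourArea(k),r,cv2.boxPoints(r).tolist())
    vx,vy,x,y=cv2.fitLine(k,2,0,.01,.01).ravel();q=(k.reshape(-1,2)-[x,y])@[vx,vy]
    c[n]=[np.array([x,y])+np.array([vx,vy])*e for e in(q.min(),q.max())];print(c[n])
for p in c["top"]: print("handle end top z.037",plane("top",p,.037))
for p in c["side"]: print("side",plane("side",p,.034))
print(tri(np.mean(c["top"],0),np.mean(c["side"],0)))
E
```

```text
barL [0.6277 0.0239 0.0434] [0.6291 0.0255 0.044 ] [0.6295 0.0199 0.04  ]
barR [ 0.6334 -0.0495  0.0444] [ 0.6345 -0.0486  0.044 ]
FRdot [ 0.6817 -0.0766  0.0759] BR [ 0.7529 -0.0698  0.0768]
FL [0.6688 0.0576 0.0797]
bend [0.588  0.2841 0.038 ]
shelf fL [0.6556 0.1273 0.1338] [0.6547 0.1261 0.133 ] [ 0.6509 -0.1334  0.133 ] [0.6566 0.1284 0.    ]
foot FL [ 0.6671  0.1229 -0.    ] [0.6555 0.1293 0.    ] [ 0.6509 -0.1303  0.    ]
top 236.5 ((255.5, 281.5), (39.0, 7.0), 90.0) [[252.0, 262.0], [259.0, 262.0], [259.0, 301.0], [252.0, 301.0]]
[array([255.3226, 301.0034]), array([255.7298, 261.9659])]
side 188.5 ((285.75, 323.75), (44.547725677490234, 9.899494171142578), 45.0) [[266.5, 311.5], [273.5, 304.5], [305.0, 336.0], [298.0, 343.0]]
[array([269.406 , 308.4722]), array([302.2646, 338.7125])]
handle end top z.037 [0.3877 0.277  0.037 ]
handle end top z.037 [0.5083 0.2838 0.037 ]
side [0.5179 0.2822 0.034 ]
side [0.3853 0.2752 0.034 ]
[0.4474 0.2802 0.0367]
```

Estimates:
- **Hook:** origin about (0.457,0.280,0.022), yaw about 0.045.
- **Tub:** bar centre about (0.632,-0.012,0.044), yaw about 0.09.
- **Shelf:** front edge at x≈0.653.

Now I'll move over the handle.

The rows are not in the units I measure in: shifts go in shares of 62.5 mm and turns go in shares of 120 degrees. I convert before sending: -0.048 m is -0.768, 0.0325 m is 0.52.

```bash

echo '{"offsets":[[0.52, -0.768, 0, 0], [0.52, -0.768, 0, 0], [0.52, -0.768, 0, 0], [0.52, -0.768, 0, 0], [0.52, -0.768, 0, 0]]}' > mv.in && python3 jog.py mv.in 0.7 60
echo '{"offsets":[[0.52, -0.768, 0, 0], [0.52, -0.768, 0, 0], [0.52, -0.768, 0, 0], [0.52, -0.768, 0, 0], [0.52, -0.768, 0, 0]]}' > mv.in && python3 jog.py mv.in
echo '{"offsets":[[0.52, -0.768, 0, 0], [0.52, -0.768, 0, 0], [0.52, -0.768, 0, 0], [0.52, -0.768, 0, 0], [0.52, -0.768, 0, 0]]}' > mv.in && python3 jog.py mv.in
echo '{"offsets":[[0.52, -0.768, 0, 0], [0.52, -0.768, 0, 0], [0, 0, 0, 0.0516], [0, 0, 0, 0.0516], [0, 0, 0, 0]]}' > mv.in && python3 jog.py mv.in
python3 - <<'E'
from h import *
s=sensors.read_state();x=tool([1,0,0]);print(s["tool_pos"],"yaw",np.arctan2(-0+tool([0,1,0])[0],x[0]),s["q"])
print("move",tool(np.array([.497,.282,.025])-s["tool_pos"]))
E
```

```text
time: 0.72
tool_pos: [0.2693, -0.3763, 0.2308]
tcp_rot: [-3.114, -0.407, -0.0]
wrist_force: [0.7, -0.6, 0.6]
width: 0.699
grip_force: 0.0
time: 1.35
tool_pos: [0.3643, -0.1028, 0.2312]
tcp_rot: [3.115, 0.408, 0.001]
wrist_force: [0.5, -0.6, 0.8]
width: 0.698
grip_force: 0.0
time: 1.98
tool_pos: [0.4594, 0.1711, 0.231]
tcp_rot: [3.114, 0.409, -0.0]
wrist_force: [0.6, 0.6, 0.9]
width: 0.696
grip_force: 0.0
time: 2.6
tool_pos: [0.4971, 0.2788, 0.2306]
tcp_rot: [3.14, 0.073, -0.002]
wrist_force: [-0.4, -0.3, 0.3]
width: 0.703
grip_force: 0.0
[0.49705222 0.27877558 0.23056062] yaw 0.04638171075826208 [4.67431439e-01 6.73843867e-02 1.83262748e+00 5.52757854e-06
 1.24292525e+00 1.99184394e+00]
move [ 0.00035001 -0.00333535  0.20555856]
```

To row units: 0.06 m is 0.96, 0.05 m is 0.8.

```bash

echo '{"offsets":[[0, -0.048, 0.96, 0], [0, 0, 0.96, 0], [0, 0, 0.8, 0], [0, 0, 0.32, 0], [0, 0, 0.248, 0]]}' > mv.in && python3 jog.py mv.in
echo '{"offsets":[[0, 0, 0, 0], [0, 0, 0, 0]]}' > mv.in && python3 jog.py mv.in
python3 - <<'E'
from h import *
cv2.imwrite("pics/side1.png",cv2.resize(eyes.read_camera("side")[235:385,180:380,::-1],None,fx=4,fy=4,interpolation=2))
E
```

```text
time: 3.22
tool_pos: [0.4979, 0.2818, 0.0256]
tcp_rot: [-3.14, -0.071, -0.001]
wrist_force: [-0.2, -0.1, -0.2]
width: 0.705
grip_force: 0.0
time: 3.48
tool_pos: [0.499, 0.2825, 0.0278]
tcp_rot: [-3.139, -0.071, -0.005]
wrist_force: [-0.0, 1.1, -0.3]
width: 0.699
grip_force: 0.0
```

View pics/side1.png

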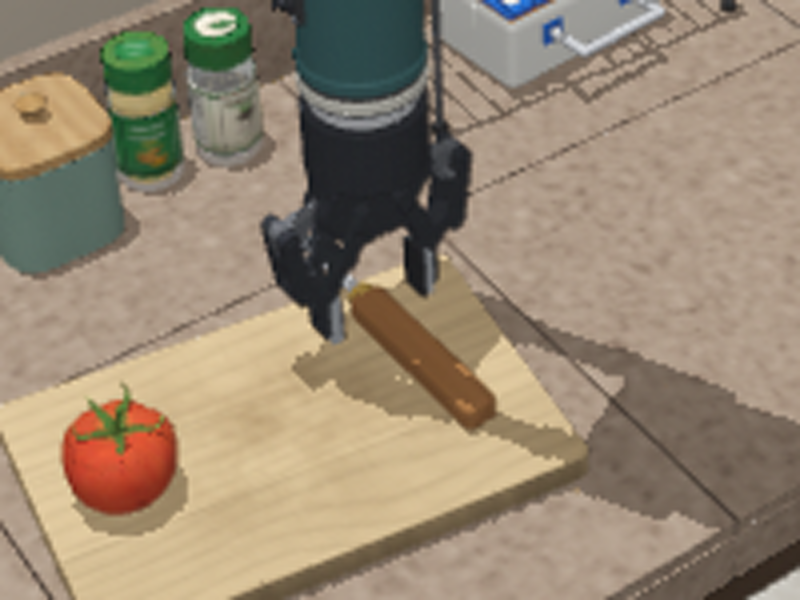

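The fingers straddle the front part of the handle (tips at about (330,335) and (425,290) in the crop). Now I'll close and lift.

To row units: -0.05 m is -0.8, -0.03 m is -0.48.

```bash

echo '{"offsets":[[0, 0, 0, 0], [0, 0, 0, 0], [0, 0, 0, 0], [0, 0, 0, 0], [0, 0, 0, 0]]}' > mv.in && python3 jog.py mv.in 0 80
echo '{"offsets":[[0, 0, -0.48, 0], [0, 0, -0.8, 0], [0, 0, -0.8, 0], [0, 0, 0, 0], [0, 0, 0, 0]]}' > mv.in && python3 jog.py mv.in
python3 - <<'E'
from h import *
for n in("side","top"): cv2.imwrite(f"pics/{n}2.png",eyes.read_camera(n)[:,:,::-1])
s=cv2.imread("pics/side2.png");t=cv2.imread("pics/top2.png")
s=cv2.resize(s[215:365,180:380],None,fx=3,fy=3,interpolation=2);t=cv2.resize(t[190:340,210:310],None,fx=2,fy=3,interpolation=2)
cv2.imwrite("pics/lift.png",np.hstack([s,t]))
E
```

```text
time: 4.15
tool_pos: [0.4981, 0.2822, 0.027]
tcp_rot: [-3.14, -0.07, -0.002]
wrist_force: [-0.5, 0.4, 5.5]
width: 0.26
grip_force: 81.0
time: 4.78
tool_pos: [0.4967, 0.2814, 0.1551]
tcp_rot: [3.14, 0.07, -0.001]
wrist_force: [-0.9, 0.5, -1.9]
width: 0.258
grip_force: 80.1
```

View pics/lift.png

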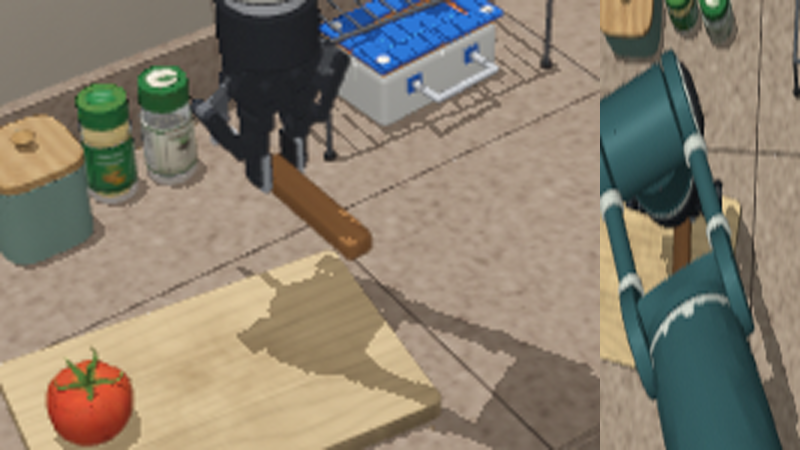

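```bash
python3 - <<'E'
from h import *
p=sensors.read_state()["tool_pos"];d=np.array([np.cos(.045),np.sin(.045),0])
for z in(.13,.15,.17): print(z,((proj("side",p-d*.11+[0,0,z-p[2]])-[180,215])*3).round(0), "tip/bend",((proj("side",p+d*.09+[0,0,z-p[2]])-[180,215])*3).round(0))
print("move",tool(np.array([.45,-.0107,.0])-p),sensors.read_state()["q"])
E
```

```text
0.13 [364. 280.] tip/bend [215. 150.]
0.15 [363. 260.] tip/bend [214. 131.]
0.17 [363. 240.] tip/bend [212. 111.]
move [-0.05817852  0.28900127  0.1541579 ] [4.71822676e-01 1.30869438e-01 1.91113103e+00 1.39404216e-05
 1.10372881e+00 1.99774019e+00]
```

Handle held level (rear end in the crop at about (358,240), as predicted). Now move in front of the tub, lower, and look before going in.

```bash

echo '{"offsets":[[-0.192, 0.936, 0, 0], [-0.192, 0.936, 0, 0], [-0.192, 0.936, 0, 0], [-0.192, 0.936, 0, 0], [-0.192, 0.936, 0, 0]]}' > mv.in && python3 jog.py mv.in
echo '{"offsets":[[0, 0, 0.56, 0], [0, 0, 0.56, 0], [0.48, 0, 0, 0], [0, 0, 0, 0], [0, 0, 0, 0]]}' > mv.in && python3 jog.py mv.in
python3 - <<'E'
from h import *
for n in("side","top"): cv2.imwrite(f"pics/{n}3.png",eyes.read_camera(n)[:,:,::-1])
s=cv2.imread("pics/side3.png");t=cv2.imread("pics/top3.png")
s=cv2.resize(s[185:305,250:390],None,fx=4,fy=4,interpolation=2);t=cv2.resize(t[170:290,320:380],None,fx=4,fy=4,interpolation=2)
cv2.imwrite("pics/pre.png",np.hstack([s,t]))
p=sensors.read_state()["tool_pos"];print(p,tool(np.array([.562,-.0147,.085])-p))
E
```

```text
time: 5.5
tool_pos: [0.4485, -0.0148, 0.1538]
tcp_rot: [-3.141, -0.071, 0.005]
wrist_force: [0.6, -0.7, -0.7]
width: 0.258
grip_force: 80.1
time: 6.12
tool_pos: [0.4791, -0.0118, 0.0845]
tcp_rot: [-3.141, -0.07, 0.005]
wrist_force: [-0.4, 0.5, -1.4]
width: 0.253
grip_force: 80.1
[ 0.47935124 -0.01174035  0.08517755] [8.24324969e-02 6.67016744e-03 3.65928693e-05]
```

View pics/pre.png

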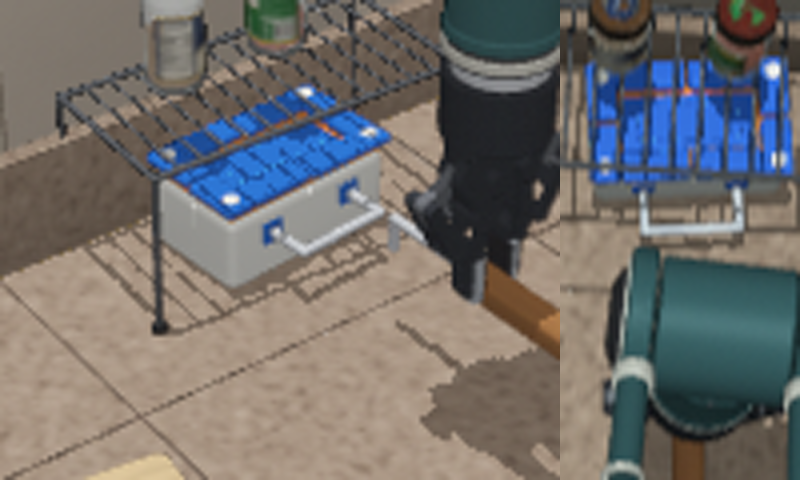

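Side crop: the rod bend is at about (390,217), the tip bottom at (394,249), and the loop bar from (302,250) to (380,212). I'll work out the tip's position on the plane y≈-0.008.

```bash
python3 - <<'E'
from h import *
for nm,px in(("bend",(390,217)),("tip",(394,249))):
    o,d=ray("side",((px[0]+.5)/4-.5+250,(px[1]+.5)/4-.5+185))
    for y in(-.003,-.008,-.013): print(nm,y,o+d*(y-o[1])/d[1])
E
```

```text
bend -0.003 [ 0.56801753 -0.003       0.09716206]
bend -0.008 [ 0.57396102 -0.008       0.09159507]
bend -0.013 [ 0.57990452 -0.013       0.08602808]
tip -0.003 [ 0.56240908 -0.003       0.07338857]
tip -0.008 [ 0.56831701 -0.008       0.0676708 ]
tip -0.013 [ 0.57422493 -0.013       0.06195303]
```

Tip at about (0.568,-0.008,0.066), as expected. Go in over the bar, then down.

To row units: 0.025 m is 0.4, 0.02 m is 0.32.

```bash

echo '{"offsets":[[0.4, 0.032, 0, 0], [0.4, 0.032, 0, 0], [0.32, 0.032, 0, 0], [0.176, 0.016, 0, 0], [0, 0, 0, 0]]}' > mv.in && python3 jog.py mv.in
echo '{"offsets":[[0, 0, 0.208, 0], [0, 0, 0.208, 0], [0, 0, 0.192, 0], [0, 0, 0, 0], [0, 0, 0, 0]]}' > mv.in && python3 jog.py mv.in
python3 - <<'E'
from h import *
for n in("side","top"): cv2.imwrite(f"pics/{n}4.png",eyes.read_camera(n)[:,:,::-1])
s=cv2.imread("pics/side4.png");t=cv2.imread("pics/top4.png")
s=cv2.resize(s[185:305,250:390],None,fx=4,fy=4,interpolation=2);t=cv2.resize(t[170:290,320:380],None,fx=4,fy=4,interpolation=2)
cv2.imwrite("pics/eng.png",np.hstack([s,t]))
E
```

```text
time: 6.85
tool_pos: [0.5617, -0.0152, 0.0858]
tcp_rot: [-3.141, -0.07, 0.0]
wrist_force: [-0.6, -0.3, -0.7]
width: 0.259
grip_force: 80.1
time: 7.48
tool_pos: [0.5617, -0.0152, 0.0477]
tcp_rot: [-3.141, -0.07, 0.0]
wrist_force: [0.7, -0.9, -1.7]
width: 0.257
grip_force: 80.1
```

View pics/eng.png

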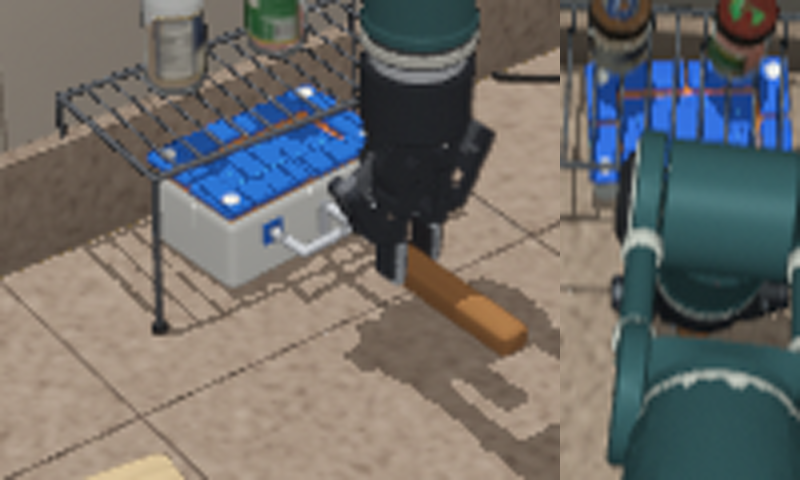

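The tub hasn't moved, there's no contact force, and the hook shaft drops behind the bar at about (325,215). Now pull slowly.

To row units: -0.015 m is -0.24, -0.01 m is -0.16.

```bash

echo '{"offsets":[[-0.16, 0, 0, 0], [-0.24, -0.016, 0, 0], [-0.24, -0.016, 0, 0], [-0.24, -0.016, 0, 0], [-0.24, -0.016, 0, 0]]}' > mv.in && python3 jog.py mv.in
echo '{"offsets":[[-0.24, -0.016, 0, 0], [-0.24, -0.016, 0, 0], [-0.24, -0.016, 0, 0], [-0.24, -0.016, 0, 0], [-0.16, 0, 0, 0]]}' > mv.in && python3 jog.py mv.in
echo '{"offsets":[[-0.16, 0, 0, 0], [-0.08, 0, 0, 0], [-0.08, 0, 0, 0], [0, 0, 0, 0], [0, 0, 0, 0]]}' > mv.in && python3 jog.py mv.in
python3 - <<'E'
from h import *
for n in("side","top"): cv2.imwrite(f"pics/{n}5.png",eyes.read_camera(n)[:,:,::-1])
s=cv2.imread("pics/side5.png");t=cv2.imread("pics/top5.png")
s=cv2.resize(s[195:330,250:370],None,fx=4,fy=4,interpolation=2);t=cv2.resize(t[170:305,310:390],None,fx=4,fy=4,interpolation=2)
cv2.imwrite("pics/pulled.png",np.hstack([s,t]))
E
```

```text
time: 8.2
tool_pos: [0.491, -0.0144, 0.0482]
tcp_rot: [3.141, 0.07, 0.002]
wrist_force: [3.2, 0.4, -0.7]
width: 0.256
grip_force: 80.1
time: 8.82
tool_pos: [0.4195, -0.0134, 0.0473]
tcp_rot: [-3.141, -0.071, 0.003]
wrist_force: [2.4, -0.2, -1.5]
width: 0.255
grip_force: 80.1
time: 9.45
tool_pos: [0.401, -0.0144, 0.0476]
tcp_rot: [-3.141, -0.07, 0.002]
wrist_force: [0.8, -0.6, -1.1]
width: 0.257
grip_force: 80.1
```

View pics/pulled.png

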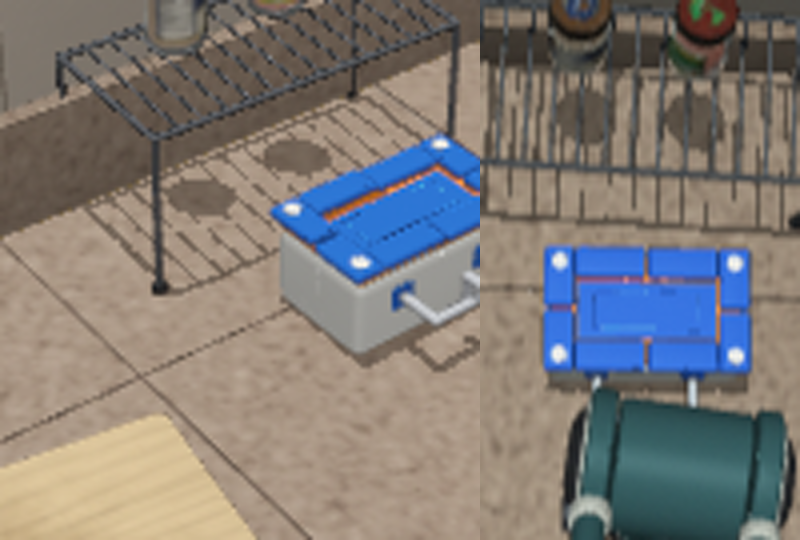

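The tub is out in front of the shelf, with four white dots in the top crop at about (560,262), (735,263), (559,355) and (736,356). I'll measure them in both views.

```bash
cat >> h.py <<'E'
def dots(n,im,roi):
    x0,y0,x1,y1=roi; hsv=cv2.cvtColor(im,cv2.COLOR_BGR2HSV)
    blue=cv2.inRange(hsv,(100,120,60),(125,255,255)); blue=cv2.dilate(cv2.morphologyEx(blue,cv2.MORPH_CLOSE,np.ones((7,7))),None)
    m=cv2.inRange(hsv,(0,0,170),(179,110,255))&blue; k=np.zeros_like(m);k[y0:y1,x0:x1]=m[y0:y1,x0:x1]
    c=cv2.connectedComponentsWithStats(k); return [(a.round(2).tolist(),int(s[4])) for a,s in zip(c[3][1:],c[2][1:]) if s[4]>2]
E
python3 - <<'E'
from h import *
t=dots("top",cv2.imread("pics/top5.png"),(320,225,378,265));s=dots("side",cv2.imread("pics/side5.png"),(312,225,385,268))
for p,a in t: print("top",p,a,plane("top",p,.076).round(4))
for p,a in s: print("side",p,a,plane("side",p,.076).round(4))
for p,_ in t:
  for q,_ in s:
    P=tri(p,q)
    if np.linalg.norm(proj("top",P)-p)+np.linalg.norm(proj("side",P)-q)<3: print(p,q,P.round(4))
E
```

```text
top [329.5, 231.0] 6 [0.6075 0.0593 0.076 ]
top [329.5, 234.71] 14 [0.5959 0.0589 0.076 ]
top [373.29, 235.5] 14 [ 0.5991 -0.0749  0.076 ]
top [342.25, 239.94] 16 [0.5812 0.0194 0.076 ]
top [329.4, 258.07] 15 [0.5235 0.0564 0.076 ]
top [373.5, 258.5] 14 [ 0.5279 -0.0771  0.076 ]
side [359.4, 230.2] 10 [ 0.6031 -0.0768  0.076 ]
side [376.83, 242.08] 12 [ 0.5302 -0.0788  0.076 ]
side [325.33, 242.33] 3 [0.6134 0.0369 0.076 ]
side [322.5, 246.75] 12 [0.6015 0.0555 0.076 ]
side [369.0, 252.93] 15 [ 0.5051 -0.0289  0.076 ]
side [339.69, 260.0] 13 [0.5273 0.054  0.076 ]
side [348.64, 263.14] 14 [0.5029 0.0433 0.076 ]
[329.5, 231.0] [322.5, 246.75] [0.6053 0.0569 0.0752]
[329.5, 234.71] [325.33, 242.33] [0.5894 0.0577 0.0995]
[329.5, 234.71] [322.5, 246.75] [0.5952 0.0594 0.0813]
[373.29, 235.5] [359.4, 230.2] [ 0.5989 -0.0741  0.0793]
[329.4, 258.07] [339.69, 260.0] [0.5232 0.0568 0.0797]
[373.5, 258.5] [376.83, 242.08] [ 0.5276 -0.0767  0.0784]
```

All dots agree with the 134 x 72 mm pattern, and the back dots sit about 27 mm past the 27 mm limit. Unhook: ease forward, lift, and carry the hook back to its old place above the board.

```bash

echo '{"offsets":[[0.128, 0, 0, 0], [0, 0, -0.32, 0], [0, 0, -0.48, 0], [0, 0, -0.64, 0], [0, 0, -0.48, 0]]}' > mv.in && python3 jog.py mv.in
echo '{"offsets":[[0.32, -0.928, 0, 0], [0.32, -0.928, 0, 0], [0.32, -0.928, 0, 0], [0.32, -0.928, 0, 0], [0.32, -0.928, 0, 0]]}' > mv.in && python3 jog.py mv.in
echo '{"offsets":[[0, 0, 0, 0], [0, 0, 0, 0]]}' > mv.in && python3 jog.py mv.in
python3 - <<'E'
from h import *
print(tool(np.array([.496,.282,.0275])-sensors.read_state()["tool_pos"]))
E
```

```text
time: 10.18
tool_pos: [0.4105, -0.0141, 0.1696]
tcp_rot: [3.141, 0.07, 0.003]
wrist_force: [0.6, 0.0, -0.8]
width: 0.26
grip_force: 80.0
time: 10.8
tool_pos: [0.4972, 0.2826, 0.1677]
tcp_rot: [3.141, 0.071, 0.001]
wrist_force: [0.9, 0.2, -0.7]
width: 0.254
grip_force: 80.1
time: 11.05
tool_pos: [0.4961, 0.2802, 0.1671]
tcp_rot: [3.14, 0.072, -0.002]
wrist_force: [0.8, 0.1, -1.0]
width: 0.257
grip_force: 80.1
[ 0.00016157 -0.00199919  0.13955605]
```

To row units: 0.05 m is 0.8, 0.025 m is 0.4.

```bash

echo '{"offsets":[[0, -0.016, 0.8, 0], [0, -0.016, 0.8, 0], [0, 0, 0.4, 0], [0, 0, 0.16, 0], [0, 0, 0.064, 0]]}' > mv.in && python3 jog.py mv.in
echo '{"offsets":[[0, 0, 0, 0], [0, 0, 0, 0]]}' > mv.in && python3 jog.py mv.in
echo '{"offsets":[[0, 0, 0, 0], [0, 0, 0, 0], [0, 0, 0, 0], [0, 0, 0, 0]]}' > mv.in && python3 jog.py mv.in 0.6
echo '{"offsets":[[0, 0, -0.32, 0], [0, 0, -0.64, 0], [0, 0, -0.96, 0], [0, 0, -0.48, 0], [0, 0, 0, 0]]}' > mv.in && python3 jog.py mv.in
```

```text
time: 11.68
tool_pos: [0.4967, 0.2814, 0.029]
tcp_rot: [-3.141, -0.068, -0.0]
wrist_force: [0.1, -0.5, -0.7]
width: 0.255
grip_force: 80.1
time: 11.92
tool_pos: [0.4974, 0.2826, 0.0303]
tcp_rot: [-3.14, -0.07, -0.004]
wrist_force: [-0.4, 0.3, -1.0]
width: 0.258
grip_force: 80.1
time: 12.42
tool_pos: [0.4963, 0.2822, 0.0288]
tcp_rot: [3.141, 0.071, 0.0]
wrist_force: [-0.4, 0.0, 0.0]
width: 0.593
grip_force: 0.0
time: 13.05
tool_pos: [0.4989, 0.2835, 0.1842]
tcp_rot: [-3.137, -0.07, -0.013]
wrist_force: [0.4, 0.1, -0.4]
width: 0.598
grip_force: 0.0
```

To row units: 0.05 m is 0.8, 0.03 m is 0.48.

```bash

echo '{"offsets":[[0.048, 0.8, 0, 0], [0.048, 0.8, 0, 0], [0.048, 0.8, 0, 0], [0.048, 0.8, 0, 0], [0.048, 0.48, 0.8, 0]]}' > mv.in && python3 jog.py mv.in 0
echo '{"offsets":[[0, 0, 0, 0], [0, 0, 0, 0]]}' > mv.in && python3 jog.py mv.in
python3 - <<'E'
from h import *
for n in("side","top"): cv2.imwrite(f"pics/{n}6.png",eyes.read_camera(n)[:,:,::-1])
s=cv2.imread("pics/side6.png");t=cv2.imread("pics/top6.png")
cv2.imwrite("pics/back.png",np.hstack([cv2.resize(s[200:375,180:380],None,fx=2.6,fy=2.6,interpolation=2),cv2.resize(t[200:330,240:380],None,fx=2,fy=3.5,interpolation=2)[:455]]))
for p,a in dots("top",t,(320,225,380,265)): print("top",p,plane("top",p,.077).round(4))
for p,a in dots("side",s,(312,225,385,268)): print("side",p,plane("side",p,.077).round(4))
print(tool(np.array([.524,.0562,.09])-sensors.read_state()["tool_pos"]),sensors.read_state()["tool_pos"])
E
```

```text
time: 13.68
tool_pos: [0.5252, 0.0511, 0.1319]
tcp_rot: [3.141, 0.068, 0.014]
wrist_force: [0.8, 0.5, -0.1]
width: -0.002
grip_force: 0.0
time: 13.92
tool_pos: [0.5212, 0.0534, 0.1285]
tcp_rot: [-3.14, -0.07, 0.002]
wrist_force: [-0.4, 0.1, 0.0]
width: 0.0
grip_force: 0.0
top [373.29, 235.5] [ 0.5989 -0.0748  0.077 ]
top [373.5, 258.5] [ 0.5277 -0.077   0.077 ]
side [359.4, 230.2] [ 0.602  -0.0759  0.077 ]
side [376.83, 242.08] [ 0.5292 -0.0779  0.077 ]
side [325.33, 242.33] [0.6123 0.0378 0.077 ]
side [322.5, 246.75] [0.6005 0.0563 0.077 ]
side [369.0, 252.93] [ 0.5042 -0.028   0.077 ]
side [339.0, 260.0] [0.5274 0.0563 0.077 ]
side [348.64, 263.14] [0.5019 0.0441 0.077 ]
side [335.0, 264.0] [0.5201 0.0753 0.077 ]
[ 0.00147687 -0.00206376  0.04007571] [0.52253473 0.05405234 0.13007173]
```

View pics/back.png

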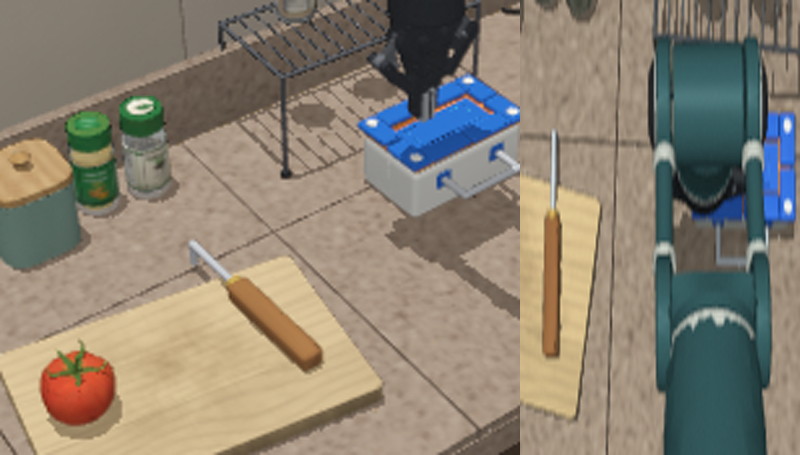

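The hook lies on the board (handle about (275,325), bend about (192,245)), the tub hasn't moved, and the shut fingers are near the front-left dot. Now press front-left.

To row units: 0.03 m is 0.48, 0.014 m is 0.224.

```bash

echo '{"offsets":[[0.024, -0.032, 0.48, 0], [0, 0, 0.224, 0], [0, 0, 0.128, 0], [0, 0, 0.096, 0], [0, 0, 0.064, 0]]}' > mv.in && python3 jog.py mv.in
echo '{"offsets":[[0, 0, 0, 0], [0, 0, 0, 0]]}' > mv.in && python3 jog.py mv.in
```

```text
time: 14.65
tool_pos: [0.5232, 0.0562, 0.0693]
tcp_rot: [-3.139, -0.07, 0.001]
wrist_force: [-13.0, 3.0, 31.9]
width: -0.001
grip_force: 15.8
time: 14.9
tool_pos: [0.5232, 0.056, 0.0696]
tcp_rot: [-3.14, -0.07, 0.0]
wrist_force: [-8.1, 1.9, 16.0]
width: -0.002
grip_force: 8.1
```

Bottomed at 69.6 mm. Next, back left.

To row units: 0.037 m is 0.592, -0.025 m is -0.4.

```bash

echo '{"offsets":[[0, 0, -0.4, 0], [0.592, 0.008, 0, 0], [0.592, 0.008, 0, 0], [0, 0, 0, 0], [0, 0, 0, 0]]}' > mv.in && python3 jog.py mv.in
echo '{"offsets":[[0, 0, 0.16, 0], [0, 0, 0.128, 0], [0, 0, 0.064, 0], [0, 0, 0.048, 0], [0, 0, 0, 0]]}' > mv.in && python3 jog.py mv.in
echo '{"offsets":[[0, 0, 0, 0], [0, 0, 0, 0]]}' > mv.in && python3 jog.py mv.in
```

```text
time: 15.52
tool_pos: [0.5964, 0.0574, 0.0916]
tcp_rot: [3.141, 0.07, -0.002]
wrist_force: [0.2, 0.3, 0.2]
width: -0.001
grip_force: 0.0
time: 16.15
tool_pos: [0.5972, 0.0578, 0.0695]
tcp_rot: [-3.14, -0.07, -0.001]
wrist_force: [-6.0, 0.2, 17.4]
width: -0.002
grip_force: 8.8
time: 16.4
tool_pos: [0.5971, 0.0577, 0.0695]
tcp_rot: [-3.14, -0.07, -0.001]
wrist_force: [-6.1, 0.6, 17.1]
width: -0.003
grip_force: 8.5
```

```bash
python3 - <<'E'
from h import *
p=sensors.read_state()["tool_pos"];print(p,"toBR",tool(np.array([.600,-.0752,p[2]])-p))
E
```

```text
[0.59706411 0.05773763 0.06950809] toBR [-3.02910793e-03  1.32935528e-01 -4.85638968e-05]
```

To row units: 0.0445 m is 0.712, 0.044 m is 0.704.

```bash

echo '{"offsets":[[0, 0, -0.4, 0], [-0.016, 0.712, 0, 0], [-0.016, 0.712, 0, 0], [-0.016, 0.704, 0, 0], [0, 0, 0, 0]]}' > mv.in && python3 jog.py mv.in
echo '{"offsets":[[0, 0, 0.16, 0], [0, 0, 0.128, 0], [0, 0, 0.064, 0], [0, 0, 0.048, 0], [0, 0, 0, 0]]}' > mv.in && python3 jog.py mv.in
echo '{"offsets":[[0, 0, 0, 0], [0, 0, 0, 0]]}' > mv.in && python3 jog.py mv.in
python3 - <<'E'
from h import *
p=sensors.read_state()["tool_pos"];print(p,"toFR",tool(np.array([.5285,-.0772,p[2]])-p))
E
```

```text
time: 17.02
tool_pos: [0.599, -0.0782, 0.0911]
tcp_rot: [3.14, 0.065, -0.002]
wrist_force: [-0.5, 0.2, 0.3]
width: 0.002
grip_force: 0.0
time: 17.65
tool_pos: [0.6007, -0.0748, 0.0695]
tcp_rot: [3.14, 0.073, 0.001]
wrist_force: [-6.3, 0.6, 17.3]
width: 0.0
grip_force: 8.7
time: 17.9
tool_pos: [0.6005, -0.0748, 0.0695]
tcp_rot: [3.14, 0.073, 0.001]
wrist_force: [-6.8, -0.2, 17.1]
width: -0.0
grip_force: 8.6
[ 0.60053389 -0.07476604  0.06953769] toFR [-7.20689871e-02 -9.28830692e-04 -5.95079575e-05]
```

To row units: -0.036 m is -0.576, -0.025 m is -0.4.

```bash

echo '{"offsets":[[0, 0, -0.4, 0], [-0.576, -0.008, 0, 0], [-0.576, -0.008, 0, 0], [0, 0, 0, 0], [0, 0, 0, 0]]}' > mv.in && python3 jog.py mv.in
echo '{"offsets":[[0, 0, 0.16, 0], [0, 0, 0.128, 0], [0, 0, 0.064, 0], [0, 0, 0.048, 0], [0, 0, 0, 0]]}' > mv.in && python3 jog.py mv.in
echo '{"offsets":[[0, 0, 0, 0], [0, 0, 0, 0], [0, 0, -0.32, 0], [0, 0, -0.8, 0], [0, 0, -0.8, 0]]}' > mv.in && python3 jog.py mv.in
echo '{"offsets":[[-0.64, 0.48, -0.8, 0], [-0.64, 0.8, 0, 0], [0, 0.96, 0, 0], [0, 0, 0, 0], [0, 0, 0, 0]]}' > mv.in && python3 jog.py mv.in
python3 - <<'E'
from h import *
for n in("side","top"): cv2.imwrite(f"pics/{n}7.png",eyes.read_camera(n)[:,:,::-1])
s=cv2.imread("pics/side7.png");t=cv2.imread("pics/top7.png")
for p,a in dots("top",t,(320,225,380,265)): print("top",p,plane("top",p,.07).round(4))
cv2.imwrite("pics/end.png",np.hstack([cv2.resize(s[190:370,180:400],None,fx=2,fy=2,interpolation=2),cv2.resize(t[220:310,310:390],None,fx=4,fy=4,interpolation=2)]))
E
```

```text
time: 18.52
tool_pos: [0.5285, -0.0772, 0.0917]
tcp_rot: [-3.141, -0.072, -0.001]
wrist_force: [-0.0, -1.0, 0.3]
width: -0.002
grip_force: 0.0
time: 19.15
tool_pos: [0.5289, -0.0781, 0.0694]
tcp_rot: [3.14, 0.07, 0.0]
wrist_force: [-7.7, 0.6, 20.2]
width: -0.0
grip_force: 10.2
time: 19.77
tool_pos: [0.5274, -0.0777, 0.1867]
tcp_rot: [-3.14, -0.07, 0.004]
wrist_force: [1.2, 1.1, 0.4]
width: 0.001
grip_force: 0.0
time: 20.4
tool_pos: [0.4595, -0.2162, 0.2302]
tcp_rot: [-3.14, -0.068, 0.002]
wrist_force: [0.4, -0.0, -0.2]
width: -0.001
grip_force: 0.0
top [329.43, 235.21] [0.5957 0.059  0.07  ]
top [361.0, 232.0] [ 0.6098 -0.0375  0.07  ]
top [372.5, 232.0] [ 0.6113 -0.0728  0.07  ]
top [373.15, 235.54] [ 0.6003 -0.0751  0.07  ]
top [355.5, 239.0] [ 0.5872 -0.0213  0.07  ]
top [336.0, 240.0] [0.5815 0.0383 0.07  ]
top [351.62, 254.43] [ 0.5387 -0.0109  0.07  ]
top [329.29, 258.5] [0.5232 0.0566 0.07  ]
top [373.47, 258.87] [ 0.5278 -0.0776  0.07  ]
```

View pics/end.png

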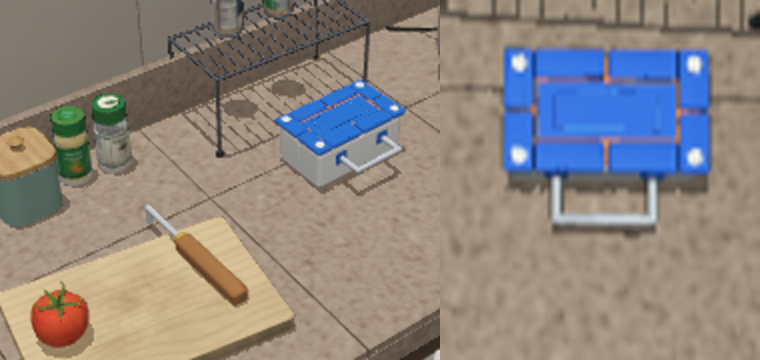

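The tub is clear of the shelf with its lid flat (dots at about (519,63), (694,64), (519,155), (694,156)), the hook lies on the board, and the arm is free. Handing in.

```bash
python3 -c "
from workcell import bot, eyes, sensors, finish_job
print(finish_job())"
```

```text
the job is handed in; nothing more can be done
None
```

I handed the job in at about 20 s: the tub is out with its back dots about 54 mm in front of the shelf edge, all four lid corners were pressed until they stopped at 69.5 mm, and the hook is back on the board; no verdict was returned.

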